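# Mount a swell gauge on a soil mould and zero its dial

## Task

A soil sample in the steel mould is to be watched for swelling. Set the three-armed dial gauge down gently on the rim of the mould, all three arms resting flat on the rim with their lugs round the outside, so that its plunger rests on the stem of the perforated plate; then turn the gauge's bezel until the zero wedge of the dial lies exactly under the tip of the needle, and let go. Do not shove or tip the mould, do not knock the gauge over, and leave the tins, the brush and the spanner where they are.

Things in the scene. Friction and masses are not known exactly. Their poses are not given: they have to be found in the camera images.
- gauge: Loose swell gauge, 0.42 kg, 88.5 mm tall: aluminium frame with three radial arms (13 mm wide, one along +x) under a dial gauge that faces up. Origin on its axis at the underside of the lugs (on the tray: the surface), z up. Arms' undersides at z = 10 mm; lugs at their ends reach down to z = 0, radii 58.5 to 64.5 mm. Below the bezel: case 51 mm wide, z = 56 to 74 mm; 54 mm disc, z = 50 to 56 mm.
- gauge_seat (a point): Point on the gauge's axis at the height of the arms' undersides (10 mm above the gauge's origin); on the mould it coincides with rim_center.
- bezel_center (a point): Centre of the bezel, on the gauge's axis, 81 mm above the gauge's origin. The bezel is a coin-edged steel ring, 57 mm outer diameter, 15 mm high (7.5 mm below to 7.5 mm above this point). Gripped across its diameter it serves to lift the gauge and, once the gauge stands, to turn the dial face, which goes round with it, endlessly, with slight friction.
- zero_mark (a point): Point of the zero wedge, the only broad black mark on the white dial (50 graduation lines), 20 mm from the axis; it turns with the bezel.
- needle_tip (a point): Tip of the slim black needle, 20 mm from the axis, just above the dial; the needle does not turn with the bezel, it is geared to the plunger. The needle has a short thick tail on its other side.
- bezel (a joint): Angle of the bezel relative to the gauge, rad, clockwise seen from above; at 0 the zero wedge lies over the gauge's +x arm; unlimited.
- needle (a joint): Angle of the needle relative to the gauge, rad, clockwise seen from above; 0 over the gauge's +x arm with the plunger fully out. The dial reads zero where joint bezel equals joint needle (or differs by whole turns).
- plunger (a joint): How far the plunger is pushed in, m: 0 fully out (its tip 9.5 mm above the undersides of the arms), at most 0.010; 10 mm turn the needle once round. Spring of about 1 N.
- mould: Round steel mould filled with soil, 98 mm tall, about 104 mm in outer diameter, loose, 2.8 kg, with a wire bail round its foot (138 x 150 mm over the bail). Origin at its foot, 6 mm from its axis (the axis passes through x = +6 mm); z up.
- rim_center (a point): Centre of the mould's rim, on its axis at the height of the rim's top, 96 mm above its foot; the rim's outer radius is 52 mm.
- stem_tip (a point): Top of the steel stem (10 mm in diameter) of the perforated brass plate that lies in the mould; on the mould's axis, 12 to 14 mm above the rim, as screwed.
- tin_large: Lidded aluminium tin, 71 mm wide, 47 mm tall; bystander at the back of the tray, origin under its centre.
- tin_small: Lidded aluminium tin, 58 mm wide, 36 mm tall; bystander at the back, origin under its centre.
- brush: Flat dusting brush, 200 x 56 x 14 mm; bystander at the back, origin under its centre.
- wrench: Spanner, 184 x 27 x 7 mm, lying flat between the gauge and the mould; bystander, origin under its centre.

How it is judged (in metres and radians):
On the way:
1. the gauge stands level on the mould's rim, its plunger pushed in by the stem (horizontal distance between gauge_seat and rim_center below 0.009 m and z of gauge_seat in the frame of rim_center between -0.003 and 0.003 m and angle between gauge's own z axis and vertical below 0.06 rad and value of joint plunger above 0.0012 m), for 0.3 s.
At the end, for the whole second after the job is handed in: Gauge released and at rest on the rim: level within 3 degrees, undersides of the arms within 3 mm of the rim's top, axes within 9 mm, plunger pushed in over 1.2 mm; the zero mark within 1.8 mm (5 degrees, under one graduation) of the needle's tip; the mould upright (all of step 1 and horizontal distance between needle_tip and zero_mark below 0.0018 m and linear speed of gauge below 0.01 m/s and angle between mould's own z axis and vertical below 0.05 rad); the robot touches nothing.
It fails at once if the mould is shoved more than 25 mm or tipped (distance of mould from where it was at the start of the episode above 0.025 m or angle between mould's own z axis and vertical above 0.15 rad).
It fails at once if the gauge is dropped or banged on the mould (contact force between gauge and mould above 60 N or (distance between gauge_seat and rim_center below 0.02 m and linear speed of gauge above 0.3 m/s)).
It fails at once if the gauge is knocked over (angle between gauge's own z axis and vertical above 0.7 rad).
It fails at once if a tin, the brush or the spanner is pushed more than 30 mm away (distance of any of tin_large, tin_small, brush, wrench from where it was at the start of the episode above 0.03 m).
It also fails if it takes over 67 s, if anything falls off the work surface, if the arm or the gripper's body presses on something with over 40 N, if the wrist force passes 120 N, or if a joint passes its speed limit or range.

## Robot

A 6-joint arm with a two-finger parallel gripper is mounted at the origin on a cart in front of the work surface, level with it; the furniture and walls round the work are solid. World frame = base frame: x ahead of the robot, y to its left, z up, the work surface at z = 0. Lengths are in m, angles in degrees, forces in N, time in s.
With the tool pointing down it reaches from about 0.325 to 0.775 m from the base axis. Payload 5.5 kg.
Tool frame: the origin (TCP) lies on the centre line of the jaws, within the pads' length; the fingertips stand 22 mm ahead of it and the grasp point (between the pads) lies 3 mm ahead of it (manip.tip_reach is the distance from the TCP to the fingertips, in m); z points along the fingers, y is the line along which they close (so a half turn about z gives the same grasp; the last joint's range is limited). The gripper opens to 88 mm and grips with 3 to 60 N. Pads are 20 mm wide; open, the fingers measure 115 mm over their backs; the gripper's body (75 mm by 178 mm) begins 61 mm behind the grasp point.
Start: joints at [72.783, 5.22, 70.514, -0, 104.267, -3.249], TCP at [0.145, 0.582, 0.245] pointing down, gripper open.
Joint ranges: [-164.24, 164.24], [-49.07, 125.15], [9.68, 141.18], [-86.29, 266.29], [3.28, 154.24], [-151.56, 151.56]. Speed limits (degrees/s): [147.25, 147.25, 172.46, 180, 180, 180].

## Interface

Orientations are given as [roll, pitch, yaw] about the fixed x, y, z axes, in that order (R = Rz(yaw) Ry(pitch) Rx(roll)).
In Python, from cell import readout, optics, manip gives the robot as it stands.
- The arm moves only by the shell command python3 -m inch 'ROWS' [FORCE]. ROWS is text: rows parted by semicolons, each of 7 numbers parted by spaces: the shift along the tool's x, y, z in mm, then the turn, a rotation vector about the tool's x, y, z in degrees, then the opening, from 0 (shut) to 1 (fully open). In form: tx ty tz rx ry rz grip; .... A call has 1 to 8 rows; each row is the pose to reach, as a shift and turn from the pose commanded when the call began, along the tool's axes at that moment; what a row does not reach only later rows make up. A row lasts 1/10 s, in which the tool goes at most 50 mm and 8.59 degrees, less where a joint would pass 70% of its speed; a pose out of reach is approached as far as the arm can. A call with a gripper value outside its range is refused whole. The fingers move at their own pace and stop on an object; FORCE is the grip in N (left out, the last holds). Time passes only in rows, so rows that repeat a pose let the fingers close. It gives the time, the measured TCP pose, the force, the opening and the grip force at its end, in the units of the state.
- readout.get_obs(): the state, without advancing time (a new reading comes with each control period).
- optics.camera(name): name is "scene" or "top" or "wrist"; returns the picture (420x560x3 uint8, blue, green, red); there is no depth.
- optics.camera_params(name): a dict with "fx", "fy", "cx", "cy" (pixels), "eye" and "attitude" of the camera in the world; the wrist camera has in their place "hand_eye" (4x4, takes a point from camera to tool coordinates, whose origin is the TCP and whose axes are the flange's). Camera axes: x right, y up, looking along -z (the intrinsics and any distortion apply to the point x, -y, -z); pixel columns grow to the right and rows downward; lengths in m; the calibration is good to about 2 mm. A picture is of the moment at which its call begins: read the wrist's pose just before it. camera_params takes no time and is no camera call.
- manip.job_done(): hands the job in; it is judged then, once.
The state is a dict: "time_s": time; "q": joint angles; "qvel": joint speeds; "tau": joint torques, N m; "tool_pos": TCP position; "orientation": TCP orientation; "force": force on the tool from outside, world axes, zero at the start; "ft_torque": the same for the moment, N m; "gripper_width": finger opening in m; "grasp_force": force on a finger pad.
Only numpy, scipy, OpenCV 4.12 (cv2) and the standard library are available. Lean on these libraries where they do the work, as an engineer would, in place of code of your own. Each camera call takes 0.05 s, during which the arm holds its last target. There are 200 camera calls.

## Working session

There is one attempt and no reset: what is moved stays moved. The work goes in short steps, Python scripts to look and compute and a shell command to move; the robot and the scene stay as the last step left them, time stands still between calls to the robot, and variables do not carry over. Pictures are saved under pics/ and viewed, at most 11 in all, crops included, and the job is handed in when it is done.

```bash
ls; mkdir -p pics; python3 - <<'E'
from cell import readout, optics, manip
import cv2,numpy as np
o=readout.get_obs();print(o)
for n in("scene","top","wrist"):
    print(n,optics.camera_params(n)); cv2.imwrite(f"pics/{n}0.png",optics.camera(n))
a=[cv2.imread(f"pics/{n}0.png") for n in("top","scene")]
E
```

```text
pics
{'time_s': 0.0, 'q': array([ 7.27830340e+01,  5.26404414e+00,  7.05834583e+01, -5.06718266e-04,
        1.04267272e+02, -3.24937851e+00]), 'qvel': array([-0.00804854, -0.02761671,  0.03975915, -0.1043225 , -0.03203041,
       -0.08719512]), 'tau': array([ 9.97315183e-04, -4.46441817e+01, -4.06454194e+01,  6.98735146e-02,
        2.90912041e-02, -1.36474232e-04]), 'tool_pos': array([0.14475659, 0.58200218, 0.24348151]), 'orientation': array([-1.79885382e+02, -6.01508138e-03,  1.66032282e+02]), 'force': array([ 0.0259152 , -0.1924367 , -0.04862925]), 'ft_torque': array([-0.00012353, -0.02713941, -0.07986388]), 'grasp_force': 0.0, 'gripper_width': 0.08793404686953123}
scene {'fx': 484.35470982621365, 'fy': 484.35470982621365, 'cx': 278.8937329264508, 'cy': 201.85668388462886, 'eye': array([-0.09983556,  0.28015467,  0.44962484]), 'attitude': array([  65.19859677,   -1.41303643, -118.77801496])}
top {'fx': 394.82968598652593, 'fy': 394.82968598652593, 'cx': 283.33022319906183, 'cy': 212.57202633180498, 'eye': array([ 0.42052779, -0.10074106,  0.91519905]), 'attitude': array([ 11.6990384 ,  -0.33356855, -85.51964303])}
wrist {'fx': 324.93198817282666, 'fy': 324.93198817282666, 'cx': 281.48026754814606, 'cy': 215.3915250995455, 'hand_eye': array([[-1.04621855e-03,  9.52275281e-01,  3.05238750e-01,
         8.50333380e-02],
       [ 9.99999297e-01,  1.16688223e-03, -2.12867109e-04,
        -2.10956076e-03],
       [-5.58885758e-04,  3.05238312e-01, -9.52275832e-01,
        -1.39747414e-01],
       [ 0.00000000e+00,  0.00000000e+00,  0.00000000e+00,
         1.00000000e+00]])}
```

View pics/top0.png

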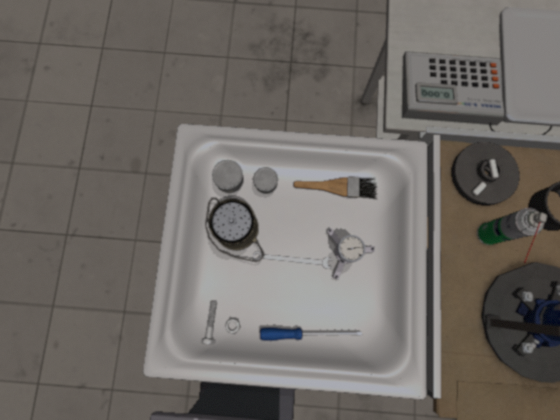

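View pics/scene0.png

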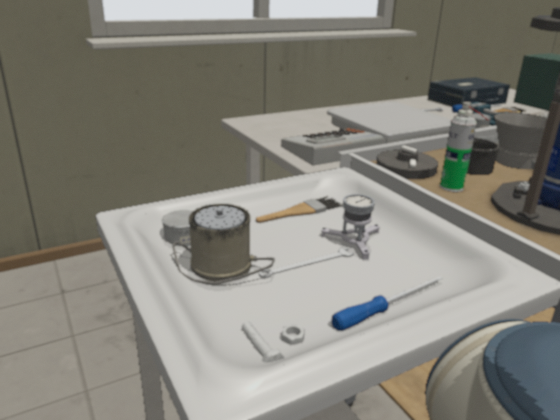

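The top view shows the gauge's bezel at about (351,248) and the mould's rim at (233,223), with the spanner between them. In the scene view the bezel is at (358,203) and the rim at (220,217).

```bash
cat > h.py <<'E'
from cell import readout, optics, manip
import numpy as np, cv2
from scipy.spatial.transform import Rotation as Ro
def campose(n,o=None):
    p=optics.camera_params(n)
    if n=="wrist":
        T=np.eye(4);T[:3,:3]=Ro.from_euler("xyz",o["orientation"],degrees=True).as_matrix();T[:3,3]=o["tool_pos"]
        T=T@p["hand_eye"];return p,T[:3,:3],T[:3,3]
    return p,Ro.from_euler("xyz",p["attitude"],degrees=True).as_matrix(),p["eye"]
def ray(c,uv):
    p,R,e=c
    d=R@np.array([(uv[0]-p["cx"])/p["fx"],-(uv[1]-p["cy"])/p["fy"],-1]);return e,d/np.linalg.norm(d)
def proj(c,X):
    p,R,e=c;x=R.T@(np.asarray(X)-e)
    return np.array([p["cx"]-p["fx"]*x[0]/x[2],p["cy"]+p["fy"]*x[1]/x[2]])
def tri(obs):
    A=np.zeros((3,3));b=np.zeros(3)
    for c,uv in obs:
        e,d=ray(c,uv);M=np.eye(3)-np.outer(d,d);A+=M;b+=M@e
    X=np.linalg.solve(A,b);return X,[np.round(proj(c,X)-uv,1) for c,uv in obs]
def plane(c,uv,z):
    e,d=ray(c,uv);return e+d*(z-e[2])/d[2]
def totool(o,X):
    R=Ro.from_euler("xyz",o["orientation"],degrees=True).as_matrix();return 1000*R.T@(np.asarray(X)-o["tool_pos"])
E
python3 - <<'E'
from h import *
t,s=campose("top"),campose("scene")
print(tri([(t,(351,248)),(s,(358,203))]),tri([(t,(233,222)),(s,(220,217))]))
o=readout.get_obs();w=campose("wrist",o)
for n in [(351,248)]: X=tri([(t,n),(s,(358,203))])[0];print(totool(o,X),proj(w,X))
for n in ((330,263),(262,256)):print(plane(t,n,0))
a=cv2.imread("pics/top0.png")[180:300,190:390]
b=cv2.imread("pics/scene0.png")[170:290,160:400]
a=cv2.resize(a,(500,300),interpolation=2);b=cv2.resize(b,(600,300),interpolation=2)
im=np.zeros((600,800,3),np.uint8);im[:300,:500]=a;im[300:,:600]=b
cv2.imwrite("pics/c1.png",im)
E
```

```text
(array([ 0.52842319, -0.24071668,  0.08065395]), [array([-0.2, -0.2]), array([0.3, 0. ])]) (array([0.56293419, 0.01402977, 0.09208648]), [array([-0.7, -0.5]), array([1.1, 0.2])])
[-570.917721   -705.63248216  164.12545078] [-185.23176582  569.04939965]
[ 0.49994234 -0.2078976   0.        ]
[ 0.50366725 -0.05006655  0.        ]
```

View pics/c1.png

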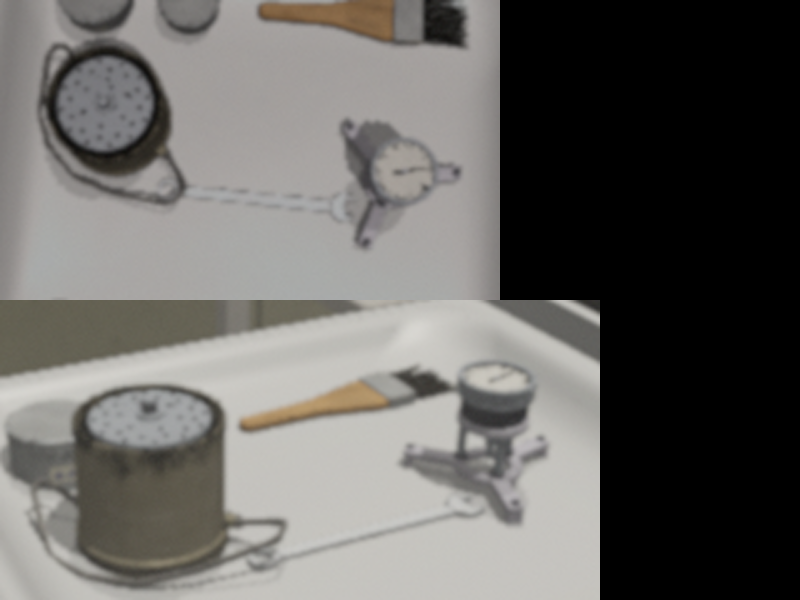

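The crop shows the gauge standing upright with its dial up. The bezel is near top (351,248), one arm points to −y, and the mould's stem is centred in the rim. I'll go over the mould for a wrist view on the way to the gauge.

```bash
python3 -m inch '-543 -450 8 0 0 75 1;-543 -450 8 0 0 75 1;-543 -450 8 0 0 75 1;-543 -450 8 0 0 75 1;-543 -450 8 0 0 75 1;-543 -450 8 0 0 75 1;-543 -450 8 0 0 75 1;-543 -450 8 0 0 75 1'
python3 - <<'E'
from h import *
o=readout.get_obs();R=Ro.from_euler("xyz",o["orientation"],degrees=True)
print(o["q"],totool(o,[.563,.014,.235]),o["orientation"])
E
```

```text
time_s: 0.95
tool_pos: [0.3827, 0.2584, 0.24]
orientation: [180.0, -0.0, 96.9]
force: [1.0, -0.0, 0.3]
gripper_width: 0.0876
grasp_force: 0.0
[ 2.98047933e+01 -1.61966614e+01  9.10611140e+01  2.91138391e-03
  1.05122265e+02  2.28671454e+01] [-264.42827037  149.40829205    4.94844866] [ 1.79988853e+02 -7.75105902e-03  9.69384084e+01]
```

```bash
python3 -m inch '-264 149 5 0 0 6 1;-264 149 5 0 0 6 1;-264 149 5 0 0 6 1;-264 149 5 0 0 6 1;-264 149 5 0 0 6 1;-264 149 5 0 0 6 1;-264 149 5 0 0 6 1;-264 149 5 0 0 6 1'
python3 - <<'E'
from h import *
import pickle
o=readout.get_obs();im=optics.camera("wrist");cv2.imwrite("pics/w1.png",im);pickle.dump(o,open("o1.pkl","wb"))
print(o["q"],o["tool_pos"],o["orientation"],totool(o,[.528,-.241,.22]))
E
```

```text
time_s: 1.75
tool_pos: [0.5634, 0.0162, 0.2339]
orientation: [-179.9, -0.0, 91.1]
force: [-0.3, 0.6, -0.1]
gripper_width: 0.0876
grasp_force: 0.0
[-1.81684131e+00 -3.95419989e-01  7.73673281e+01  1.56470016e-02
  1.03160317e+02 -2.94816652e+00] [0.56343906 0.01623163 0.23394421] [-1.79868734e+02 -2.20247147e-02  9.11348449e+01] [-256.48462382  -40.49487893   13.93842887]
```

View pics/w1.png

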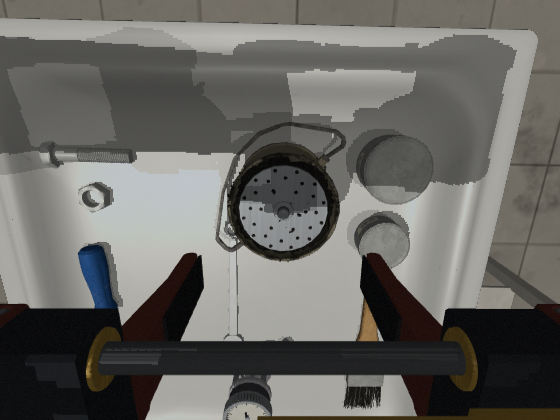

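Wrist view: mould rim centred near (284,207), stem tip at (284,211), and the gauge at the bottom edge (248,400). Next I move toward the gauge with one stop on the way, which gives a second view of the rim.

```bash
python3 -m inch '-60 -40 14 0 0 26 1;-60 -40 14 0 0 26 1;-60 -40 14 0 0 26 1;-60 -40 14 0 0 26 1;-60 -40 14 0 0 26 1'
cat > snap.py <<'E'
from h import *
import pickle,sys
n=sys.argv[1]
o=readout.get_obs();im=optics.camera("wrist");cv2.imwrite(f"pics/{n}.png",im);pickle.dump(o,open(n+".pkl","wb"))
E
python3 snap.py w2; mv o1.pkl w1.pkl
python3 - <<'E'
from h import *
o=readout.get_obs();print(totool(o,[.528,-.241,.22]),o["orientation"])
E
```

```text
time_s: 2.3
tool_pos: [0.5245, -0.0423, 0.2217]
orientation: [179.9, -0.0, 65.6]
force: [1.0, -0.1, 0.1]
gripper_width: 0.0875
grasp_force: 0.0
[-179.50791821   85.18187423    1.58364599] [ 1.79957615e+02 -2.73213660e-02  6.55937030e+01]
```

```bash
python3 -m inch '-180 85 0 0 0 0 1;-180 85 0 0 0 0 1;-180 85 0 0 0 0 1;-180 85 0 0 0 0 1;-180 85 0 0 0 0 1;-180 85 0 0 0 0 1;-180 85 0 0 0 0 1'
python3 snap.py w3; python3 - <<'E'
import cv2,numpy as np
a=cv2.imread("pics/w2.png");b=cv2.imread("pics/w3.png")
cv2.imwrite("pics/c2.png",cv2.resize(np.vstack([a,b]),(800,1200))[:, :]) 
cv2.imwrite("pics/c2.png",np.hstack([cv2.resize(a,(400,300)),np.zeros((300,400,3),np.uint8)]) if 0 else np.vstack([np.hstack([cv2.resize(a,(400,300)),cv2.resize(b,(400,300))]),np.hstack([cv2.resize(a[100:250,200:400],(400,300)),cv2.resize(b[120:270,180:380],(400,300))])]))
E
```

```text
time_s: 3.05
tool_pos: [0.527, -0.2412, 0.2212]
orientation: [-180.0, -0.0, 65.4]
force: [0.0, 0.3, 0.6]
gripper_width: 0.0879
grasp_force: 0.0
```

View pics/c2.png

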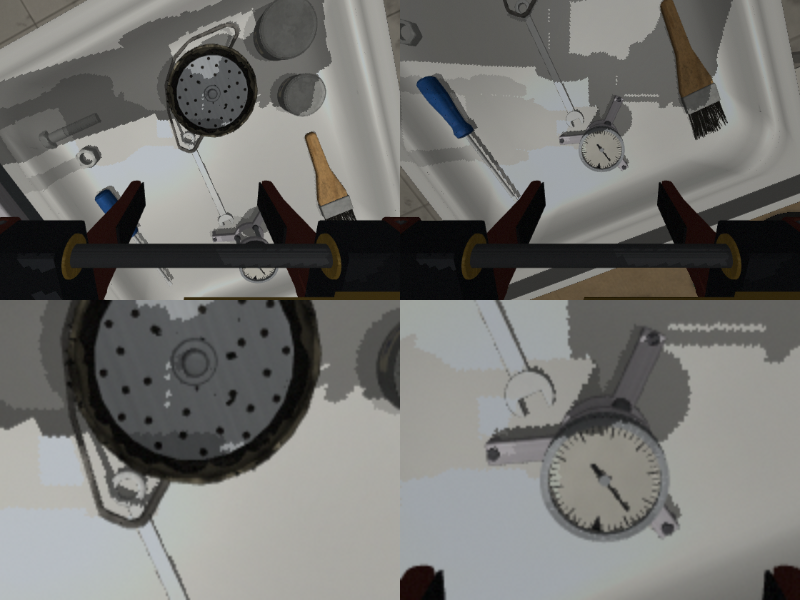

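In w3 the bezel centre is at (282.5,209), the needle points at the +x arm, and the wedge lies near (278,232). In w2 the stem tip is at (297,131).

```bash
python3 - <<'E'
from h import *
import pickle
L=lambda n:campose("wrist",pickle.load(open(n+".pkl","rb")))
t,s=campose("top"),campose("scene");w1,w2,w3=L("w1"),L("w2"),L("w3")
print("stem all",tri([(t,(232.4,220.4)),(s,(219.6,212.8)),(w1,(284,211)),(w2,(297,131))]))
print("stem wrist",tri([(w1,(284,211)),(w2,(297,131))]))
b=tri([(t,(351.2,248)),(s,(358.4,203)),(w3,(282.5,209))]);print("bezel top",b)
print("w3 at .0885",plane(w3,(282.5,209),.0885),"w1/w2 at .109",plane(w1,(284,211),.109),plane(w2,(297,131),.109))
# rim fit check: dark/bright overlay
for c,n in((w1,"w1"),(w2,"w2")):
    im=cv2.imread(f"pics/{n}.png")
    for X in [plane(c,(284,211) if n=="w1" else (297,131),.109)]:
        for k in np.linspace(0,2*np.pi,200): 
            u=proj(c,[X[0]+.052*np.cos(k),X[1]+.052*np.sin(k),.096]);cv2.circle(im,tuple(np.round(u).astype(int)),0,(0,0,255),-1)
    cv2.imwrite(f"pics/{n}o.png",cv2.resize(im[80:290,180:380],(400,420)))
im=cv2.imread("pics/w3.png")
for k in np.linspace(0,2*np.pi,300):
    u=proj(w3,[b[0][0]+.0285*np.cos(k),b[0][1]+.0285*np.sin(k),.0885]);cv2.circle(im,tuple(np.round(u).astype(int)),0,(0,0,255),-1)
cv2.imwrite("pics/ov.png",np.hstack([cv2.imread("pics/w1o.png")[:, :],cv2.resize(im[130:270,205:338],(400,420))]))
o=readout.get_obs();print(totool(o,[b[0][0],b[0][1],.084]),o["tool_pos"])
E
```

```text
stem all (array([0.56439782, 0.01446708, 0.09919616]), [array([-0.7, -0.2]), array([0.8, 0.2]), array([-0.7,  0.3]), array([ 1.2, -0.6])])
stem wrist (array([0.56422767, 0.0143035 , 0.09748884]), [array([-0.9, -0.1]), array([ 1. , -0.4])])
bezel top (array([ 0.52780084, -0.24159997,  0.08108198]), [array([0. , 0.1]), array([ 0.5, -0.2]), array([ 0.3, -1.3])])
w3 at .0885 [ 0.52793955 -0.24057201  0.0885    ] w1/w2 at .109 [0.56493524 0.01777359 0.109     ] [0.56315929 0.01513679 0.109     ]
[ -0.29595827   0.87530296 137.36033344] [ 0.52707124 -0.24100221  0.2213602 ]
```

View pics/ov.png

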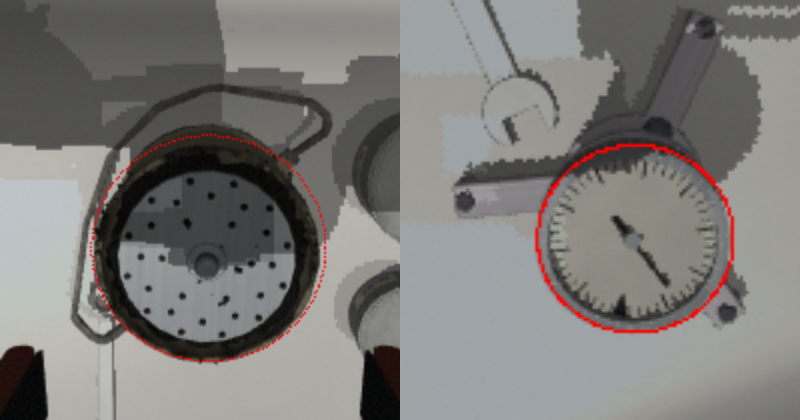

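The overlay matches the bezel well, and the rim sits a few mm lower than drawn. I'll rely on the relative lift from tray to rim (+86 mm) and on contact force. Now I'll descend and grasp.

```bash
python3 -m inch '0 1 50 0 0 0 1;0 1 95 0 0 0 1;0 1 125 0 0 0 1;0 1 141 0 0 0 1;0 1 141 0 0 0 1;0 1 141 0 0 0 1' 25 && python3 -m inch '0 0 0 0 0 0 0.6;0 0 0 0 0 0 0.6;0 0 0 0 0 0 0.5;0 0 0 0 0 0 0.5;0 0 0 0 0 0 0.5;0 0 0 0 0 0 0.5' 25
```

```text
time_s: 3.7
tool_pos: [0.5284, -0.2428, 0.082]
orientation: [179.9, 0.0, 65.4]
force: [-0.2, 0.6, 0.5]
gripper_width: 0.0875
grasp_force: 0.0
time_s: 4.3
tool_pos: [0.5273, -0.2431, 0.0806]
orientation: [-180.0, 0.0, 65.3]
force: [-3.0, 2.2, 4.0]
gripper_width: 0.0563
grasp_force: 25.0
```

```bash
python3 -m inch '0 0 -10 0 0 0 0.5;0 0 -30 0 0 0 0.5;0 0 -60 0 0 0 0.5;0 0 -90 0 0 0 0.5;0 0 -115 0 0 0 0.5;0 0 -120 0 0 0 0.5;0 0 -120 0 0 0 0.5' 
python3 - <<'E'
from h import *
o=readout.get_obs();print(o["gripper_width"],totool(o,[.5642,.0145,.2])) 
E
python3 snap.py w4
```

```text
time_s: 5.0
tool_pos: [0.5278, -0.2432, 0.2003]
orientation: [179.9, 0.0, 65.3]
force: [0.2, 0.2, -3.8]
gripper_width: 0.0564
grasp_force: 25.0
0.0563850543092506 [ 2.49320569e+02 -7.47534490e+01  2.47120263e-01]
```

View pics/w4.png

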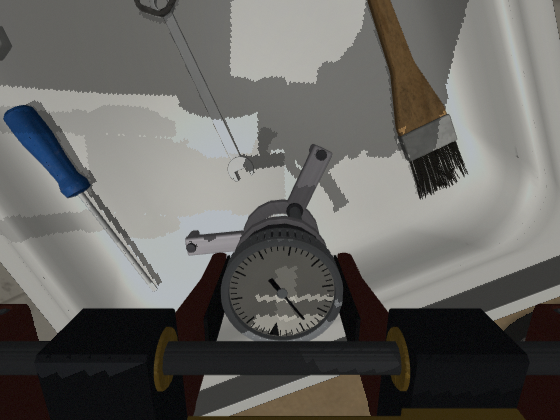

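The gauge hangs level in the jaws, with the bezel centre at about (282,287) and the dial readable. I'll work out its offset in the hand.

```bash
python3 - <<'E'
from h import *
import pickle
o=pickle.load(open("w4.pkl","rb"));c=campose("wrist",o)
for z in(0,.004,.008): 
    G=plane(c,(282,287),o["tool_pos"][2]+z);print(z,totool(o,G))
    # where bezel outline falls
    R=Ro.from_euler("xyz",o["orientation"],degrees=True).as_matrix()
    P=np.array([proj(c,G+R@np.array([.0285*np.cos(k),.0285*np.sin(k),0])) for k in np.linspace(0,6.28,100)])
    print(P.min(0),P.max(0))
E
```

```text
0 [ 9.96978934e-01 -5.01524418e-02 -1.03728584e-04]
[223.25781826 232.04834648] [340.75134588 336.19935337]
0.004 [ 3.322804   -0.05417514 -4.00021112]
[221.52261114 230.33187291] [342.48746232 337.57139309]
0.008 [ 5.64862906 -0.05819784 -8.0003185 ]
[219.6817698  228.50471007] [344.32930842 339.02215323]
```

```bash
python3 -m inch '30 -9 0 0 0 -4 0.5;75 -22 0 0 0 -9 0.5;120 -36 0 0 0 -14 0.5;165 -49 0 0 0 -19 0.5;205 -61 0 0 0 -23 0.5;235 -70 0 0 0 -25 0.5;248 -74 0 0 0 -26 0.5;248 -74 0 0 0 -26 0.5' 
python3 -m inch '0 0 0 0 0 0 0.5;0 0 0 0 0 0 0.5'
python3 snap.py w5
python3 - <<'E'
from h import *
o=readout.get_obs();print(o["gripper_width"],o["q"],totool(o,[.5642,.0135,.2])) 
cv2.imwrite("pics/s5.png",optics.camera("scene"));cv2.imwrite("pics/t5.png",optics.camera("top"))
a=cv2.resize(cv2.imread("pics/w5.png"),(400,300));b=cv2.resize(cv2.imread("pics/s5.png")[100:310,90:370],(400,300));c=cv2.imread("pics/t5.png")[150:300,150:350]
cv2.imwrite("pics/c5.png",np.vstack([np.hstack([a,b]),np.hstack([cv2.resize(c,(400,300)),np.zeros((300,400,3),np.uint8)])]))
E
```

```text
time_s: 5.85
tool_pos: [0.5634, 0.0147, 0.1978]
orientation: [-179.8, -0.0, 91.4]
force: [0.3, -0.7, -4.2]
gripper_width: 0.0567
grasp_force: 25.0
time_s: 6.05
tool_pos: [0.5638, 0.0116, 0.1995]
orientation: [-179.9, 0.0, 91.1]
force: [-0.0, -0.8, -4.2]
gripper_width: 0.0562
grasp_force: 25.0
0.05647288864763284 [-2.26434640e+00 -5.66451303e-01  8.09947134e+01 -2.76096446e-02
  9.95998474e+01 -3.40825484e+00] [ 1.91918874  0.34731381 -0.24544032]
```

View pics/c5.png

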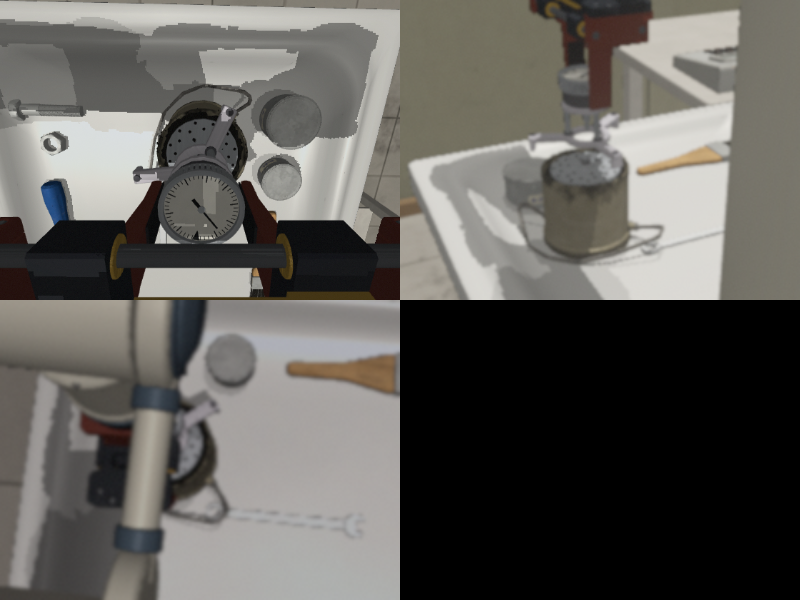

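The gauge is over the mould, clear of the stem, with its lugs at w5 (192,248) and (325,158). I'll check the axis from the two lugs.

```bash
python3 - <<'E'
from h import *
import pickle
o=pickle.load(open("w5.pkl","rb"));c=campose("wrist",o)
for h in(.050,.055,.060,.065,.07):
    z=o["tool_pos"][2]-h
    A=plane(c,(192,248),z)[:2];B=plane(c,(325,158),z)[:2]
    d=B-A;L=np.linalg.norm(d);n=np.array([-d[1],d[0]])/L;m=(A+B)/2
    print(h,L,m+n*L/2/np.sqrt(3),m-n*L/2/np.sqrt(3),o["tool_pos"])
w1=campose("wrist",pickle.load(open("w1.pkl","rb")));w2=campose("wrist",pickle.load(open("w2.pkl","rb")))
for z in(.1,.105):print(plane(w1,(284,211),z),plane(w2,(297,131),z))
E
```

```text
0.05 0.0996449406854367 [0.52952338 0.06304033] [0.56314434 0.01635698] [0.56384146 0.0115907  0.19952006]
0.055 0.10227130741551936 [0.52868878 0.06221915] [0.5631959  0.01430535] [0.56384146 0.0115907  0.19952006]
0.06 0.10489767414560204 [0.52785419 0.06139798] [0.56324747 0.01225373] [0.56384146 0.0115907  0.19952006]
0.065 0.1075240408756847 [0.5270196 0.0605768] [0.56329903 0.01020211] [0.56384146 0.0115907  0.19952006]
0.07 0.11015040760576748 [0.52618501 0.05975562] [0.56335059 0.00815049] [0.56384146 0.0115907  0.19952006]
[0.56417222 0.01532568 0.1       ] [0.56268206 0.01514879 0.1       ]
[0.56411428 0.01684866 0.105     ] [0.56258091 0.01549716 0.105     ]
```

```bash
python3 -m inch '3 0 0 0 0 0 0.5;3 0 8 0 0 0 0.5;3 0 15 0 0 0 0.5;3 0 20 0 0 0 0.5;3 0 24 0 0 0 0.5;3 0 27 0 0 0 0.5;3 0 28 0 0 0 0.5;3 0 28 0 0 0 0.5'; python3 -m inch '0 0 0.5 0 0 0 0.5;0 0 1 0 0 0 0.5;0 0 1.5 0 0 0 0.5;0 0 2 0 0 0 0.5;0 0 2.5 0 0 0 0.5;0 0 3 0 0 0 0.5;0 0 3 0 0 0 0.5'
```

```text
time_s: 7.0
tool_pos: [0.5639, 0.0161, 0.172]
orientation: [-180.0, -0.0, 91.3]
force: [0.7, 0.6, -4.1]
gripper_width: 0.0563
grasp_force: 25.0
time_s: 7.7
tool_pos: [0.564, 0.0161, 0.1692]
orientation: [180.0, 0.0, 91.3]
force: [0.7, 0.6, -3.5]
gripper_width: 0.0566
grasp_force: 25.0
```

```bash
python3 -m inch '0 0 0.5 0 0 0 0.5;0 0 1 0 0 0 0.5;0 0 1.5 0 0 0 0.5;0 0 1.5 0 0 0 0.5'; python3 -m inch '0 0 0.4 0 0 0 0.5;0 0 0.7 0 0 0 0.5;0 0 0.7 0 0 0 0.5';python3 -m inch '0 0 0.4 0 0 0 0.5;0 0 0.7 0 0 0 0.5;0 0 0.7 0 0 0 0.5'
```

```text
time_s: 8.1
tool_pos: [0.5639, 0.0161, 0.1675]
orientation: [-180.0, 0.0, 91.3]
force: [0.6, -0.1, -4.7]
gripper_width: 0.0566
grasp_force: 25.0
time_s: 8.4
tool_pos: [0.564, 0.0161, 0.1671]
orientation: [180.0, 0.0, 91.3]
force: [0.1, -0.8, -3.1]
gripper_width: 0.0561
grasp_force: 25.0
time_s: 8.7
tool_pos: [0.564, 0.0159, 0.1667]
orientation: [180.0, 0.0, 91.3]
force: [-1.1, -2.4, 0.6]
gripper_width: 0.0566
grasp_force: 25.0
```

Contact shows at the expected height. I'll release to let it settle, then look.

```bash
python3 -m inch '0 0 0.3 0 0 0 0.5;0 0 0.3 0 0 0 0.5'; python3 -m inch '0 0 0 0 0 0 0.7;0 0 0 0 0 0 0.8;0 0 0 0 0 0 0.9;0 0 0 0 0 0 0.9;0 0 0 0 0 0 0.9'
python3 snap.py w6; python3 - <<'E'
from h import *
a=cv2.imread("pics/w6.png")
b=cv2.resize(a[220:360,190:370],(771,600),interpolation=cv2.INTER_CUBIC)
s=optics.camera("scene");cv2.imwrite("pics/s6.png",s)
c=cv2.resize(s[100:310,90:370],(400,300))
cv2.imwrite("pics/c6.png",np.hstack([cv2.resize(a[220:360,190:370],(400,311)),cv2.copyMakeBorder(c,0,11,0,0,0)]))
cv2.imwrite("pics/d6.png",b)
E
```

```text
time_s: 8.9
tool_pos: [0.5641, 0.0158, 0.1666]
orientation: [180.0, 0.0, 91.3]
force: [-2.7, -3.4, 2.9]
gripper_width: 0.0564
grasp_force: 25.0
time_s: 9.4
tool_pos: [0.564, 0.0163, 0.1658]
orientation: [-180.0, -0.0, 91.3]
force: [0.1, -0.2, -0.4]
gripper_width: 0.0791
grasp_force: 0.0
```

View pics/c6.png

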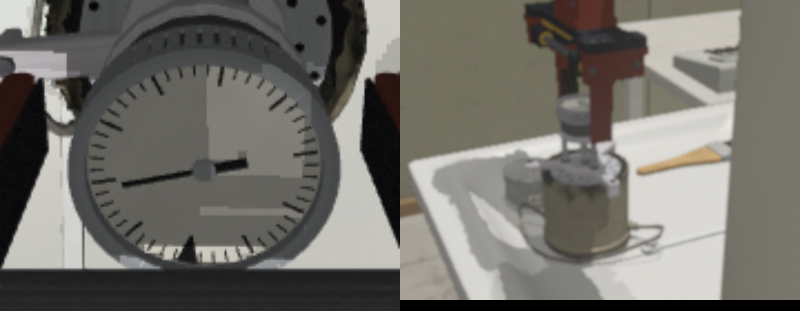

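The gauge is seated and the needle has swung clockwise. Needle tip is at (245,303), hub at (282,296.5), wedge point at about (275.5,326.5). Next, the angles.

```bash
python3 - <<'E'
from h import *
import pickle
o=pickle.load(open("w6.pkl","rb"));c=campose("wrist",o)
z=o["tool_pos"][2]+.003
H,N,W=[plane(c,p,z)[:2] for p in((281.8,296.5),(244.9,303.2),(275.5,326.7))]
a=lambda v:np.degrees(np.arctan2(v[1],v[0]))
print(np.linalg.norm(N-H),np.linalg.norm(W-H),a(N-H),a(W-H),a(W-H)-a(N-H),H,o["q"])
E
```

```text
0.018227188683500206 0.017383483611030967 -167.06878015774492 -99.11952938783028 67.94925076991464 [0.56295028 0.01413491] [-1.80871792e+00 -3.77999838e-01  8.42443917e+01  9.28071970e-03
  9.61394731e+01 -3.09251086e+00]
```

```bash
python3 -m inch '0 0 -0.8 0 0 0 0.8;0 0 -0.8 0 0 0 0.6;0 0 -0.8 0 0 0 0.5;0 0 -0.8 0 0 0 0.5;0 0 -0.8 0 0 0 0.5;0 0 -0.8 0 0 0 0.5' 12; python3 -m inch '0 0 0 0 0 4 0.5;0 0 0 0 0 8 0.5;0 0 0 0 0 12 0.5;0 0 0 0 0 16 0.5;0 0 0 0 0 20 0.5;0 0 0 0 0 24 0.5;0 0 0 0 0 28 0.5;0 0 0 0 0 32 0.5'; python3 -m inch '0 0 0 0 0 4 0.5;0 0 0 0 0 9 0.5;0 0 0 0 0 14 0.5;0 0 0 0 0 19 0.5;0 0 0 0 0 24 0.5;0 0 0 0 0 29 0.5;0 0 0 0 0 34 0.5;0 0 0 0 0 36 0.5'
python3 -m inch '0 0 0 0 0 0 0.5;0 0 0 0 0 0 0.5'; python3 snap.py w7; python3 - <<'E'
import cv2
a=cv2.imread("pics/w7.png")
cv2.imwrite("pics/d7.png",cv2.resize(a[220:355,190:370],(800,600),interpolation=cv2.INTER_CUBIC))
E
```

```text
time_s: 10.1
tool_pos: [0.5639, 0.0161, 0.1668]
orientation: [180.0, -0.0, 91.3]
force: [0.2, -0.8, 0.9]
gripper_width: 0.0567
grasp_force: 12.0
time_s: 10.9
tool_pos: [0.5634, 0.0164, 0.1668]
orientation: [-179.9, 0.0, 59.1]
force: [-3.4, 0.5, 1.7]
gripper_width: 0.0564
grasp_force: 12.0
time_s: 11.7
tool_pos: [0.5637, 0.0171, 0.1669]
orientation: [-179.9, -0.0, 23.2]
force: [-1.0, 3.1, 1.9]
gripper_width: 0.0564
grasp_force: 12.0
time_s: 11.9
tool_pos: [0.5638, 0.0167, 0.1669]
orientation: [-179.9, -0.0, 23.4]
force: [-1.2, 2.8, 1.0]
gripper_width: 0.0568
grasp_force: 12.0
```

View pics/d7.png

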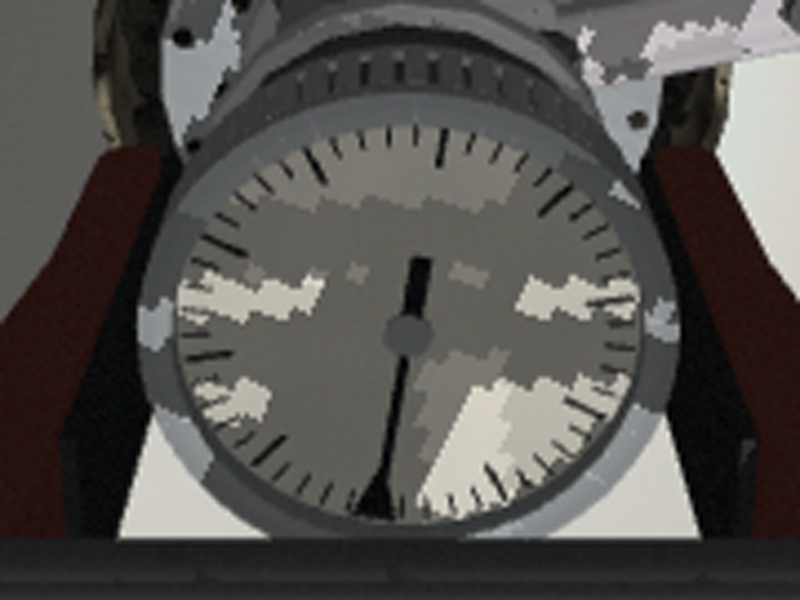

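The needle tip at about (384,480) in the crop meets the wedge's point, aligned within about 1–2°. Now I'll release, retreat and check.

```bash
python3 -m inch '0 0 0 0 0 0 0.6;0 0 0 0 0 0 0.7;0 0 0 0 0 0 0.8;0 0 0 0 0 0 0.95;0 0 0 0 0 0 1;0 0 0 0 0 0 1'; python3 -m inch '0 0 -5 0 0 0 1;0 0 -20 0 0 0 1;0 0 -40 0 0 0 1;0 0 -60 0 0 0 1;0 0 -75 0 0 0 1;0 0 -80 0 0 0 1;0 0 -80 0 0 0 1'
python3 snap.py w8; python3 - <<'E'
from h import *
a=cv2.imread("pics/w8.png");s=optics.camera("scene");cv2.imwrite("pics/s8.png",s)
cv2.imwrite("pics/c8.png",np.hstack([cv2.resize(a[170:290,220:340],(560,560),interpolation=cv2.INTER_CUBIC),cv2.copyMakeBorder(cv2.resize(s[130:290,150:290],(240,274)),0,286,0,0,0)]))
E
```

```text
time_s: 12.55
tool_pos: [0.564, 0.0159, 0.1666]
orientation: [180.0, 0.0, 23.3]
force: [0.7, 0.1, -0.1]
gripper_width: 0.0872
grasp_force: 0.0
time_s: 13.25
tool_pos: [0.5643, 0.0161, 0.2479]
orientation: [180.0, -0.1, 23.3]
force: [-1.0, 0.3, -0.4]
gripper_width: 0.0879
grasp_force: 0.0
```

View pics/c8.png

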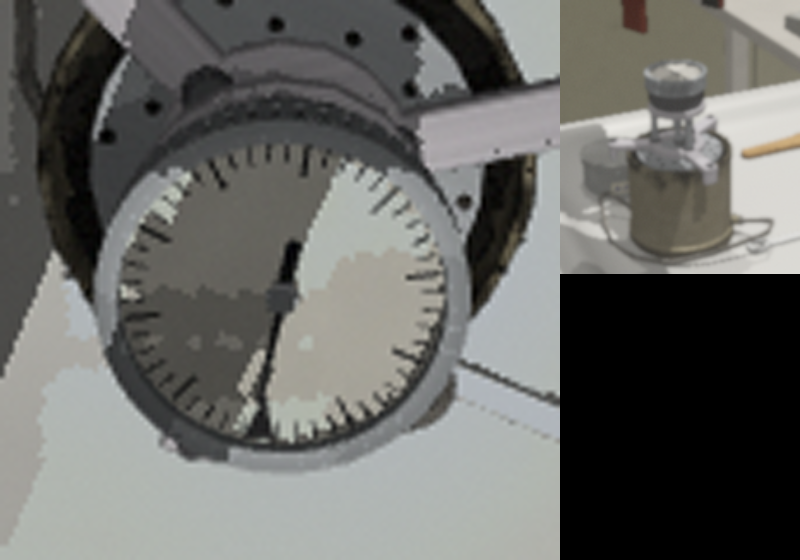

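The gauge stands level and free on the rim, and the needle at (262,405) lines up with the wedge at (257,430). Handing in.

```bash
python3 -c "
from cell import manip
print(manip.job_done())"
```

```text
the job is handed in; nothing more can be done
None
```

The gauge stands level on the mould's rim with its plunger on the stem and the zero wedge under the needle tip, to within about 2° by the last wrist image; it is released and the job was handed in at about 13 s, but no verdict came back.

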